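# Tighten the engraver's ball vise with the click wrench

### The job

The copper plate on the tilted ball vise is held by one bolt, with a small click-type torque wrench already standing on it. Turn the wrench clockwise (seen from above) by its black grip until the bolt is tight and the wrench's breakaway joint gives, so that the handle bends about 10 to 20 degrees against its head; stop there, not driving it on to its end stop, and leave it with the bolt still tight and the handle sprung back straight. Do not touch the magnifier that hangs over it, and leave the other things on the bench where they are.

Things in the scene. Friction and masses are not known exactly. Their poses are not given: they have to be found in the camera images.
- vise: Engraver's vise, fixed: a steel ball 132 mm across in a round black rubber base (156 mm across, 52 mm high), with a copper dish 114 mm across clamped on top, tilted 0.5 rad (29 deg): its upper side leans to the vise's own -x, about towards the robot. Origin: centre of the base's underside; z up.
- bolt_centre (a point): Point on the bolt's axis at the middle height of the wrench (axes as the vise's). The axis is (-0.479, 0, 0.878) in the vise's axes; the wrench turns in the plane square to it, through this point, so its handle slopes down towards the robot.
- bolt (a joint): Turn of the bolt and wrench head, rad; grows clockwise seen from above (the grip goes from the vise's -y side to its +y side). Starts between 0 and 0.30, turns with a light drag of 0.5 N m and stays where left; at 0.55 the bolt is tight and goes no further. At 0.45 the straight handle points straight downhill.
- handle (a joint): Bend of the breakaway joint, rad: 0 straight, end stop 0.50; has given from 0.10. A preloaded spring holds it straight up to 1.6 N m about its pin (13 N sideways at mid grip); then it gives clockwise at about that torque, slowed by a damper (0.5 N m s/rad): turn slowly. It springs back to 0 when the push goes; let it back gradually.
- pin (a point): Brass pin of the breakaway joint, between wrench head and handle, 45 mm out from the bolt's axis; the handle bends about it in the plane of turning.
- grip (a point): Middle of the wrench's black round grip (22 mm diameter, 65 mm long), 165 mm from the bolt's axis when straight. Site axes: x along the handle towards the bolt, z square to the plane of turning (upward). The rest of the handle is a steel rod of 13 mm diameter.
- magnifier: Bench magnifier, must not be touched: grey foot 90 mm across, 12 mm post, and a level white-framed glass 180 mm wide, 130 mm deep, 16 mm thick, its underside 245 mm above the bench. Origin and axes: the same as the vise's (on the bench, under the ball). In them the frame spans x -0.180 to -0.050, y -0.090 to 0.090, and the post stands at (0.12, 0.125).
- lens_edge (a point): Middle of the underside of the magnifier frame's robot-side edge. It is about above the grip, so a gripper standing upright on the grip does not fit under the frame: lean it back towards the robot by 25 to 45 deg.
- graver: Loose bystander: graver with a pale wooden handle, 170 mm long, lying on the bench below the wrench, about 30 mm high. Origin in its middle underside, x along it.
- spanner: Loose bystander: flat steel open-end spanner, 150 mm long, lying beside the vise; not the wrench to use.
- bowl: Loose bystander: small copper bowl, 90 mm across, 35 mm high, by the vise.
- mug: Loose bystander: white mug, 80 mm across, 90 mm high.
- jar: Loose bystander: jar, 60 mm across, 75 mm high.
- mallet: Loose bystander: hammer with a wooden handle, 240 mm long, lying.

How it is judged:
By the outcome, as a careful person would: the job done as asked, in the order asked, and still so for the second after the job is handed in, with the robot touching nothing.
It also fails if it takes over 45 s, if anything falls off the work surface, if the arm or the gripper's body presses on something with over 40 N, if the wrist force passes 120 N, or if a joint passes its speed limit or range.

### The arm

A 6-joint arm with a two-finger parallel gripper is mounted at the origin on the work surface. World frame = base frame: x ahead of the robot, y to its left, z up, the work surface at z = 0. Lengths are in m, angles in rad, forces in N, time in s.
With the tool pointing down it reaches from about 0.325 to 0.85 m from the base axis. Payload 4.4 kg.
Tool frame: the origin (TCP) lies between the finger pads; the fingertips stand 25 mm ahead of it and the grasp point (between the pads) lies 6 mm ahead of it; z points along the fingers, y is the line along which they close (so a half turn about z gives the same grasp; the last joint's range is limited). The gripper opens to 94 mm and grips with 3 to 60 N. Pads are 16 mm wide; open, the fingers measure 119 mm over their backs; the gripper's body (75 mm by 177 mm) begins 78 mm behind the grasp point.
Start: joints at [1.131, 0.207, 1.542, -0, 1.393, -0.15], TCP at [0.164, 0.551, 0.194] pointing down, gripper open.
Joint ranges: [-2.73, 2.73], [-0.86, 2.22], [0.23, 2.46], [-1.11, 4.25], [0.08, 2.63], [-2.82, 2.82]. Speed limits (rad/s): [2.79, 2.79, 3.14, 3.14, 3.14, 3.14].

### API

Orientations are given as a unit quaternion [x, y, z, w].
In Python, from plant import ctrl, vision gives the robot as it stands. Calls block until the motion is done:
- ctrl.move_ptp(position, orientation): joint-space move of the TCP to a pose.
- ctrl.line_to(position, frame=None, max_speed=0.15): straight line of the TCP; frame=None keeps the orientation; max_speed is the mean speed in m/s.
- ctrl.goto_joints(angles): joint-space move.
- ctrl.command_gripper(opening, newtons=None): opening from 0.0 (shut) to 1.0 (fully open); newtons is the grip in N (None keeps the last); returns when the fingers have stopped.
- ctrl.wait(seconds).
- ctrl.ik(position, orientation): joint angles nearest the present ones, or None.
- vision.snapshot(name): name is "scene" or "top" or "wrist"; returns a dict with "image" (400x640x3 uint8, blue, green, red), "fx", "fy", "cx", "cy" (pixels), "pose" (4x4, takes a point from camera to world coordinates). Camera axes: x right, y up, looking along -z (the intrinsics and any distortion apply to the point x, -y, -z); pixel columns grow to the right and rows downward; lengths in m; the calibration is good to about 2 mm. The wrist camera is an equidistant fisheye: a pixel r from the principal point sees the ray r / f radians off the axis. A picture is of the moment at which its call begins. There is no depth.
A pose or a line that the arm cannot do raises ctrl.PlanningError and nothing moves.
- ctrl.finish_job(): hands the job in; it is judged then, once.
Readings, each from a call of its own:
- ctrl.current_t(): time.
- ctrl.current_qpos(): joint angles.
- ctrl.current_joint_vel(): joint speeds.
- ctrl.current_effort(): joint torques, N m.
- ctrl.current_tcp_pos(): TCP position.
- ctrl.current_tool_rot(): TCP orientation.
- ctrl.current_force(): force on the tool from outside, world axes, zero at the start.
- ctrl.current_moment(): the same for the moment, N m.
- ctrl.current_finger_gap(): opening from 0.0 (shut) to 1.0 (fully open).
- ctrl.current_finger_force(): force on a finger pad.
Only numpy, scipy, OpenCV 4.12 (cv2) and the standard library are available. Lean on these libraries where they do the work, as an engineer would, in place of code of your own. Each camera call takes 0.05 s, during which the arm holds its last target. There are 200 camera calls.

## Working session

There is one attempt and no reset: what is moved stays moved. The work goes in short steps, each a Python script; the robot and the scene stay as the last script left them, time stands still between calls to the robot, and variables do not carry over. Pictures are saved under pics/ and viewed, at most 10 in all, crops included, and the job is handed in when it is done.

```bash
ls; mkdir -p pics
python3 - <<'E'
from plant import ctrl, vision
import cv2,pickle,numpy as np
d={}
for n in ("scene","top","wrist"):
    s=vision.snapshot(n); d[n]=s; cv2.imwrite(f"pics/{n}0.png",s["image"])
    print(n,s["fx"],s["fy"],s["cx"],s["cy"],np.round(s["pose"],3).tolist(),[k for k in s])
pickle.dump(d,open("d0.pkl","wb")); print(ctrl.current_t(),ctrl.current_tool_rot())
E
```

```text
pics
scene 432.52003559612547 432.52003559612547 320.85946062742505 197.006646511977 [[0.139, -0.696, 0.705, 1.403], [0.99, 0.108, -0.088, -0.124], [-0.014, 0.71, 0.704, 1.085], [0.0, 0.0, 0.0, 1.0]] ['image', 'fx', 'fy', 'cx', 'cy', 'pose']
top 477.963323797147 477.963323797147 315.75122934266375 198.50303113332467 [[0.029, 0.996, -0.079, 0.415], [-1.0, 0.029, 0.008, 0.006], [0.01, 0.079, 0.997, 1.37], [0.0, 0.0, 0.0, 1.0]] ['image', 'fx', 'fy', 'cx', 'cy', 'pose']
wrist 309.70691628693146 309.70691628693146 321.85723249637465 200.36155518003974 [[0.284, -0.924, -0.254, 0.089], [0.959, 0.274, 0.078, 0.573], [-0.002, -0.266, 0.964, 0.382], [0.0, 0.0, 0.0, 1.0]] ['image', 'fx', 'fy', 'cx', 'cy', 'pose']
0.15 [ 1.43912007e-01  9.89590115e-01 -8.23110083e-04 -2.47557271e-04]
```

View pics/scene0.png

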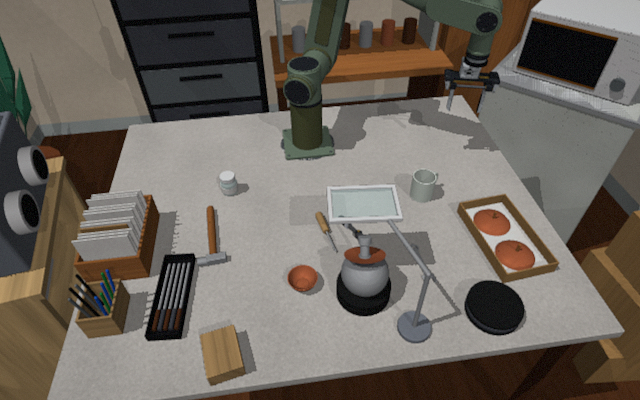

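View pics/top0.png

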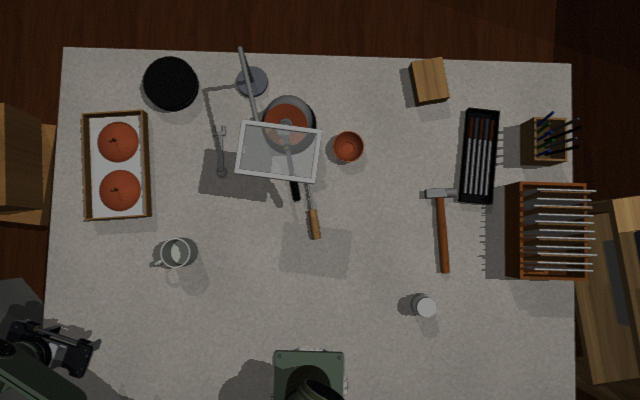

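The scene and top views show the vise at top px (288,122), with the magnifier frame at (236-322, 121-184). The black grip's end pokes out at (295,190), and the graver is at (313,215). I'll measure the frame corners and the handle next.

Run:
```python
import cv2,pickle
d=pickle.load(open("d0.pkl","rb"))
c=d["top"]["image"][85:245,215:375]
c2=d["scene"]["image"][170:330,300:460]
f=lambda c:cv2.convertScaleAbs(cv2.resize(c,(640-240,400),interpolation=cv2.INTER_CUBIC),alpha=1.5)
import numpy as np
cv2.imwrite("pics/crop.png",np.hstack([f(c),f(c2)]))
```

```text
(no output)
```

View pics/crop.png

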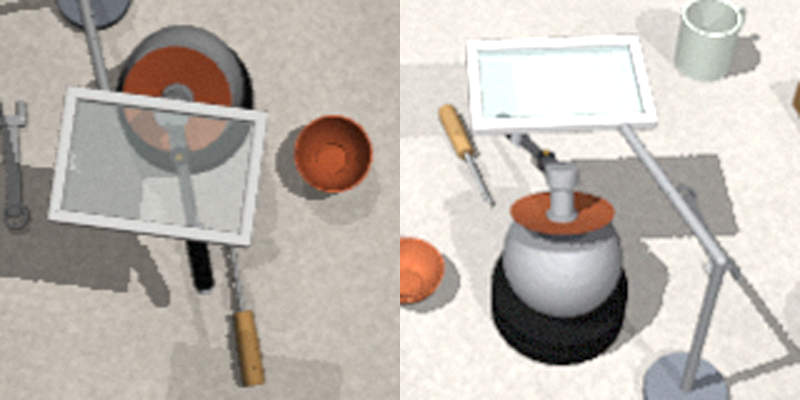

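The crop shows the frame corners at about (243,120), (322,129), (314,183) and (235,172). In the top view the pin is near (287,148) and the grip's far end near (296.6,200). In the scene view the brass pin is near (358,234).

```bash
cat > h.py <<'E'
import numpy as np,cv2,pickle
def ray(s,p):
    d=np.array([(p[0]-s["cx"])/s["fx"],-(p[1]-s["cy"])/s["fy"],-1.]);T=s["pose"]
    d=T[:3,:3]@d; return T[:3,3],d/np.linalg.norm(d)
def onplane(s,p,q,n):
    o,d=ray(s,p); return o+d*(n@(q-o))/(n@d)
Z=np.array([0,0,1.])
def tri(a,b):
    (o1,d1),(o2,d2)=a,b
    t=np.linalg.lstsq(np.c_[d1,-d2],o2-o1,rcond=None)[0]
    p,q=o1+d1*t[0],o2+d2*t[1]; return (p+q)/2,np.linalg.norm(p-q)
E
python3 - <<'E'
from h import *
d=pickle.load(open("d0.pkl","rb"));top,sc=d["top"],d["scene"]
im=top["image"]; g=im.min(2).astype(int)
for th in (140,155,):
    m=np.zeros(g.shape,np.uint8); m[110:190,228:328]=((g>th)&(im.max(2)-g<14))[110:190,228:328]
    m=cv2.morphologyEx(m,cv2.MORPH_OPEN,np.ones((2,2)))
    cs=max(cv2.findContours(m,cv2.RETR_EXTERNAL,cv2.CHAIN_APPROX_NONE)[0],key=len)
    ap=cv2.boxPoints(cv2.minAreaRect(cs)); print(th,ap.round(1).tolist())
C=[(243,120.2),(321.8,129),(313.8,182.6),(235,172.2)]
C=np.array([onplane(top,p,.261*Z,Z) for p in C]);print(C.round(4),np.linalg.norm(C-np.roll(C,-1,0),axis=1))
ex=(C[0]+C[1]-C[2]-C[3]);ey=C[0]+C[3]-C[1]-C[2]
print("yaw",np.arctan2(ex[1],ex[0]),np.arctan2(-ey[0],ey[1]))
yaw=np.mean([np.arctan2(ex[1],ex[0]),np.arctan2(-ey[0],ey[1])])
c,s=np.cos(yaw),np.sin(yaw);R=np.array([[c,-s,0],[s,c,0],[0,0,1]])
V=C.mean(0)-R@np.array([-.115,0,.261]);print("V",V)
# scene frame corners check
S=[(300+168/2.5,170+38/2.5),(300+638/2.5-160,170+36/2.5),(300+655/2.5-160,170+124/2.5),(300+75/2.5,170+130/2.5)]
# base bottom rim circle: front-most via black mask in scene
hsv=im.max(2)
P,e=tri(ray(top,(287,147.8)),ray(sc,(358,234)));print("pin",P,e,"in vise",R.T@(P-V))
n=R@np.array([-.479,0,.878]);n/=np.linalg.norm(n)
pv=R.T@(P-V)
for q in [(296.6,200.2),(294.2,181)]:
    G=onplane(top,q,P,n);print("grip pt",G,R.T@(G-V),np.linalg.norm(G-P))
# predicted scene base
def proj(s,p):
    T=s["pose"];x=T[:3,:3].T@(p-T[:3,3]);return s["cx"]+s["fx"]*x[0]/-x[2],s["cy"]-s["fy"]*x[1]/-x[2]
for a in range(0,360,45):
    q=V+.078*np.array([np.cos(np.radians(a)),np.sin(np.radians(a)),0]);q[2]=0;print(a,np.round(proj(sc,q)),np.round(proj(top,q)))
for x in(-.18,-.05):
  for y in(-.09,.09):print(x,y,np.round(proj(sc,V+R@np.array([x,y,.261])),1))
E
```

```text
140 [[236.0, 172.89999389648438], [242.89999389648438, 120.19999694824219], [322.20001220703125, 130.6999969482422], [315.20001220703125, 183.39999389648438]]Traceback (most recent call last):
  File "<stdin>", line 7, in <module>
ValueError: max() iterable argument is empty
```

```bash
cat >> h.py <<'E'
def proj(s,p):
    T=s["pose"];x=T[:3,:3].T@(p-T[:3,3]);return s["cx"]+s["fx"]*x[0]/-x[2],s["cy"]-s["fy"]*x[1]/-x[2]
E
python3 - <<'E'
from h import *
d=pickle.load(open("d0.pkl","rb"));top,sc=d["top"],d["scene"]
C=[(242.9,120.2),(322.,129.8),(314.5,183),(235.5,172.5)]
C=np.array([onplane(top,p,.261*Z,Z) for p in C]);print(np.linalg.norm(C-np.roll(C,-1,0),axis=1).round(4))
ex=(C[0]+C[1]-C[2]-C[3]);ey=C[0]+C[3]-C[1]-C[2]
print("yaw",np.arctan2(ex[1],ex[0]),np.arctan2(-ey[0],ey[1]))
yaw=np.mean([np.arctan2(ex[1],ex[0]),np.arctan2(-ey[0],ey[1])])
c,s=np.cos(yaw),np.sin(yaw);R=np.array([[c,-s,0],[s,c,0],[0,0,1]])
V=C.mean(0)-R@np.array([-.115,0,.261]);print("V",V)
P,e=tri(ray(top,(287,147.8)),ray(sc,(358,234)));print("pin",P,e,"in vise",R.T@(P-V))
n=R@np.array([-.479,0,.878]);n/=np.linalg.norm(n)
for q in [(296.6,200.2),(294.2,181)]:
    G=onplane(top,q,P,n);print("grip pt",G,R.T@(G-V),np.linalg.norm(G-P))
for a in range(0,360,45):
    q=V+.078*np.array([np.cos(np.radians(a)),np.sin(np.radians(a)),0]);q[2]=0;print(a,np.round(proj(sc,q)),np.round(proj(top,q)))
for x in(-.18,-.05):
  for y in(-.09,.09):print(x,y,np.round(proj(sc,V+R@np.array([x,y,.261])),1))
E
```

```text
[0.1876 0.1272 0.1859 0.1251]
yaw -0.10413539825514259 -0.09737507929128854
V [7.26107783e-01 7.52728498e-02 1.11022302e-16]
pin [0.63907417 0.07359337 0.16070693] 0.00042648275234699124 in vise [-0.08642329 -0.01042522  0.16070693]
grip pt [0.51052436 0.04677099 0.09240309] [-0.21162323 -0.05004174  0.09240309] 0.14801995746674332
grip pt [0.55907316 0.05386271 0.1183658 ] [-0.16403397 -0.03810271  0.1183658 ] 0.09264034198584642
0 [368. 316.] [291. 102.]
45 [385. 307.] [272. 109.]
90 [388. 289.] [263. 128.]
135 [376. 275.] [270. 147.]
180 [357. 271.] [289. 155.]
225 [340. 279.] [308. 148.]
270 [335. 296.] [317. 129.]
315 [347. 312.] [310. 110.]
-0.18 -0.09 [327.6 185.9]
-0.18 0.09 [392.2 183.5]
-0.05 -0.09 [330.2 220.6]
-0.05 0.09 [400.1 218. ]
```

The geometry checks out: the pin sits 45 mm from the axis, the grip end is 148 mm from the pin (152 expected), the bolt is near 0.18 and the frame corners agree within about 2 px in the scene view. Next I move to a leaned-back pre-grasp and look again.

```bash
cat >> h.py <<'E'
from scipy.spatial.transform import Rotation as Ro
yaw=-.101; R=Ro.from_euler('z',yaw).as_matrix(); V=np.array([.726,.077,0])
n=R@np.array([-.479,0,.878]); n/=np.linalg.norm(n)
yv=R@np.array([0,1.,0]); dn=np.cross(yv,n); dn=dn if dn[2]<0 else -dn
def u(b): return dn*np.cos(b-.45)+yv*np.sin(b-.45)
P0=np.array([.6391,.0736,.1607])-.005*n; B=P0-.045*u(.18)
LEAN=.12; FLIP=1
def pose(b,h=0,back=0.,r=.12):
    """tool pose with the grasp point at mid grip, for bolt angle b and bend h"""
    g=B+.045*u(b)+r*u(b+h); x=u(b+h); y=np.cross(n,x)
    z=-n*np.cos(LEAN)-x*np.sin(LEAN)
    if z[0]<-n[0]: z=-n*np.cos(LEAN)+(-x)*np.sin(LEAN)
    y=y*FLIP; M=np.c_[np.cross(y,z),y,z]
    return g-z*(.006+back), Ro.from_matrix(M).as_quat()
E
python3 - <<'E'
import h
from h import *
from plant import ctrl,vision
for f in (1,-1):
    h.FLIP=f
    for a in [(.18,0,.1),(.18,0,0),(.55,.3,0)]:
        p,q=pose(*a); j=ctrl.ik(p,q); print(f,p.round(3),Ro.from_quat(q).as_matrix()[:,2].round(2),None if j is None else np.round(j,2))
E
```

```text
1 [0.476 0.055 0.187] [ 0.58 -0.03 -0.82] [-0.08 -0.44  2.27  0.03  0.7   1.29]
1 [0.534 0.052 0.106] [ 0.58 -0.03 -0.82] [-0.08 -0.12  2.24  0.04  0.41  1.28]
1 [0.547 0.147 0.108] [ 0.56 -0.1  -0.82] [ 0.26  0.01  2.11 -0.53  0.52  2.74]
-1 [0.476 0.055 0.187] [ 0.58 -0.03 -0.82] [-0.08 -0.44  2.27  0.03  0.7  -1.85]
-1 [0.534 0.052 0.106] [ 0.58 -0.03 -0.82] [-0.08 -0.12  2.24  0.04  0.41 -1.86]
-1 [0.547 0.147 0.108] [ 0.56 -0.1  -0.82] [ 0.26  0.01  2.11 -0.53  0.52 -0.4 ]
```

```bash
sed -i 's/FLIP=1$/FLIP=-1/' h.py
python3 - <<'E'
from h import *
from plant import ctrl,vision
p,q=pose(.18,0,.10)
ctrl.command_gripper(.6)
ctrl.move_ptp(p,q); print(ctrl.current_tcp_pos(),p,ctrl.current_t(),ctrl.current_force())
d={k:vision.snapshot(k) for k in("wrist","top","scene")};pickle.dump(d,open("d1.pkl","wb"))
cv2.imwrite("pics/w1.png",d["wrist"]["image"])
s=d["wrist"];T=s["pose"]
for r in(.0,.0875,.12,.1525):
    X=T[:3,:3].T@(B+.045*u(.18)+r*u(.18)-T[:3,3]); v=np.array([X[0],-X[1]]);th=np.arctan2(np.linalg.norm(v),-X[2]);v=v/np.linalg.norm(v)*th*s["fx"];print(r,v+[s["cx"],s["cy"]])
E
```

```text
[0.47638352 0.05492357 0.1878386 ] [0.47607973 0.05454751 0.18744876] 2.975 [ 0.17430249 -0.05063689 -0.01595537]
0.0 [320.75192817 292.57102899]
0.0875 [320.67779588 226.337547  ]
0.12 [320.65669242 196.93918772]
0.1525 [320.64197804 165.14525732]
```

View pics/w1.png

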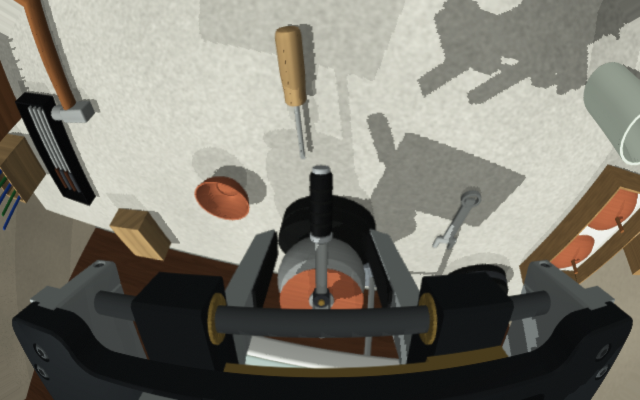

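The wrist view shows the black grip centred at px (320,205), against a prediction of (320.7,197), and the pin at (321,298). Laterally it is spot on, and along the handle it is about 6 mm nearer the bolt. I'll correct for that, advance and cage the grip.

```bash
sed -i 's/B=P0-.045\*u(.18)/B=P0-.051*u(.18)/' h.py
python3 - <<'E'
from h import *
from plant import ctrl,vision
p,q=pose(.18,0,.10); ctrl.line_to(p,q,.1)
p,q=pose(.18); ctrl.line_to(p,q,.08)
print(ctrl.current_tcp_pos(),p,ctrl.current_t(),ctrl.current_force())
ctrl.command_gripper(.34,5); print(ctrl.current_finger_gap(),ctrl.current_finger_force(),ctrl.current_force())
d={k:vision.snapshot(k) for k in("wrist","top","scene")}
im=np.vstack([d["wrist"]["image"][100:350,150:490],]);t=d["top"]["image"][85:245,215:375];t=cv2.resize(t,(400,400));s=cv2.resize(d["scene"]["image"][170:330,300:460],(400,400))
cv2.imwrite("pics/m2.png",np.hstack([cv2.resize(im,(400,294),interpolation=cv2.INTER_AREA),s[:294]]))
print(ctrl.current_t())
E
```

```text
[0.53919148 0.05300183 0.10907836] [0.53899567 0.05298935 0.10858932] 4.775 [-0.09745659 -0.01649593  0.61281439]
0.3396349015181869 0.0 [-0.41767707 -0.00446228 -0.15407108]
5.5083
```

View pics/m2.png

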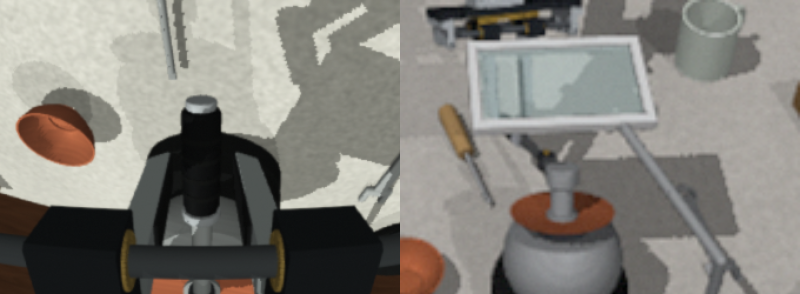

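The grip is centred between the pads, with the fingers clear of the frame. I'll now push along the arc and watch the tangential force.

Run:
```python
from h import *
from plant import ctrl,vision
b=.18
while b<.70:
    b+=.06 if b<.44 else .015
    p,q=pose(b); ctrl.line_to(p,q,.03 if b<.48 else .015)
    t=-(np.cross(u(b),n)); t=t if t@yv>0 else -t
    F=ctrl.current_force(); f=F@t; pos=ctrl.current_tcp_pos()
    print(round(b,3),"Ft %.1f"%f,"Fn %.1f"%(F@n),"Fu %.1f"%(F@u(b)),"lag mm",((p-pos)*1e3).round(1),"%.2f"%ctrl.current_t())
    if f<-9: break
```

```text
0.24 Ft 0.2 Fn -0.1 Fu -0.5 lag mm [ 0.  -0.1  0. ] 5.99
0.3 Ft -0.6 Fn -0.4 Fu -0.4 lag mm [-0.1  0.1 -0. ] 6.47
0.36 Ft 0.2 Fn -0.3 Fu 0.3 lag mm [-0.   0.1  0. ] 6.96
0.42 Ft -1.0 Fn -0.8 Fu 0.2 lag mm [0.  0.1 0. ] 7.44
0.48 Ft 0.1 Fn 0.1 Fu 0.1 lag mm [0. 0. 0.] 8.26
0.495 Ft -0.4 Fn 0.2 Fu -0.3 lag mm [ 0. -0.  0.] 8.57
0.51 Ft 0.0 Fn -0.4 Fu -0.7 lag mm [-0. -0.  0.] 8.89
0.525 Ft -0.1 Fn -0.3 Fu -0.2 lag mm [-0.  -0.1 -0. ] 9.21
0.54 Ft 1.2 Fn 0.1 Fu -0.8 lag mm [-0.  -0.1 -0. ] 9.53
0.555 Ft -0.7 Fn -0.2 Fu 0.4 lag mm [-0.  -0.1 -0. ] 9.84
0.57 Ft -1.2 Fn 0.8 Fu 0.4 lag mm [ 0.  -0.1  0. ] 10.16
0.585 Ft -0.5 Fn 0.1 Fu -0.1 lag mm [-0.  -0.1 -0. ] 10.47
0.6 Ft 0.8 Fn -0.1 Fu -0.3 lag mm [-0. -0.  0.] 10.79
0.615 Ft -0.6 Fn 0.4 Fu -0.6 lag mm [-0.  -0.1 -0. ] 11.11
0.63 Ft -0.2 Fn -0.2 Fu -0.2 lag mm [-0.  -0.1 -0. ] 11.43
0.645 Ft 0.0 Fn 0.0 Fu -0.4 lag mm [-0.  -0.1 -0. ] 11.74
0.66 Ft 0.8 Fn 0.3 Fu 0.2 lag mm [-0.  -0.1 -0. ] 12.06
0.675 Ft -0.3 Fn -0.7 Fu 0.2 lag mm [-0.  -0.1 -0. ] 12.38
0.69 Ft -0.4 Fn 0.1 Fu -0.5 lag mm [-0.  -0.1 -0. ] 12.69
0.705 Ft 1.2 Fn -0.2 Fu -0.3 lag mm [-0.  -0.1 -0. ] 13.01
```

No force at all, so I'll look.

Run:
```python
from h import *
from plant import ctrl,vision
d={k:vision.snapshot(k) for k in("wrist","top","scene")};pickle.dump(d,open("d3.pkl","wb"))
im=d["wrist"]["image"][100:350,150:490];t=d["top"]["image"][85:245,215:375]
cv2.imwrite("pics/m3.png",np.hstack([cv2.resize(im,(400,294),interpolation=cv2.INTER_AREA),cv2.resize(t,(400,400))[106:]]))
print(ctrl.current_finger_gap(),ctrl.current_finger_force(),ctrl.current_force())
```

```text
0.3424744458742681 0.0 [-0.15773505 -0.11034739 -0.46092613]
```

View pics/m3.png

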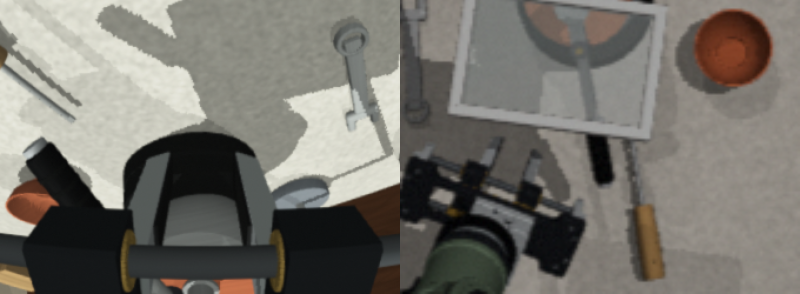

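The fingers passed over the grip, which has not moved. It lies lower than my single pin triangulation said, so I'll triangulate from the wrist and top views.

Run:
```python
from h import *
d0=pickle.load(open("d0.pkl","rb"));d1=pickle.load(open("d1.pkl","rb"))
def fray(s,p):
    v=np.array([p[0]-s["cx"],p[1]-s["cy"]]);r=np.linalg.norm(v);th=r/s["fx"];v=v/r*np.sin(th)
    T=s["pose"];return T[:3,3],T[:3,:3]@np.array([v[0],-v[1],-np.cos(th)])
w,t,sc=d1["wrist"],d0["top"],d0["scene"]
print("cam",w["pose"][:3,3])
for nm,a,b in [("end",(320,167),(296.8,200.8)),("pin",(321,298),(287,147.8))]:
    X,e=tri(fray(w,a),ray(t,b));x=R.T@(X-V);print(nm,X,e,"vise",x,"above plane mm",1e3*n@(X-B), "along",(X-B)@u(.18))
X,e=tri(fray(w,(321,298)),ray(sc,(358,234)));print(X,e,1e3*n@(X-B))
# grip inner end / outer end on plane at offsets, length
for off in (0,-.01,-.02,-.03):
    a,b,c=[ (lambda o,dd:o+dd*(n@(B+off*n-o))/(n@dd))(*fray(w,p)) for p in((320,174),(320,237),(321,298))]
    print(off,"grip len",np.linalg.norm(a-b),"pin-mid",np.linalg.norm((a+b)/2-c))
# grip width in wrist image at row 205 of d1
im=w["image"];print(im[205,295:345].max(1)); print(im[160:245:3,320].max(1))
```

```text
cam [0.30401336 0.04598998 0.29755615]
end [0.50921043 0.04597122 0.08838461] 0.000680365648542018 vise [-0.21255619 -0.0527292   0.08838461] above plane mm 2.073212936064941 along 0.2021804449973087
pin [0.63833603 0.07372668 0.1643246 ] 0.0010934593664030968 vise [-0.08688718 -0.01209565  0.1643246 ] above plane mm 8.552017238386025 along 0.049967791504405286
[0.64100205 0.07390626 0.16314413] 0.0012150300882381915 6.254091804314316
0 grip len 0.06872275316294374 pin-mid 0.11775679412046813
-0.01 grip len 0.07114709690252995 pin-mid 0.12191091969723025
-0.02 grip len 0.07357144064211607 pin-mid 0.12606504527399237
-0.03 grip len 0.07599578438170226 pin-mid 0.13021917085075457
[15 15 14 14 15 15 15 14 14 13 14 13 12 13 13 14 16 17 18 20 22 23 22 22
 21 19 18 16 15 17 15 13 12 11 10 10  9 10 11 15 12 14 14 13 14 13 13 13
 13 12]
[192 185  86 128 186  43  18  19  20  19  20  19  18  19  20  19  20  19
  19  19  19  18  19  19  19  19 101 112  90]
```

Run:
```python
from h import *
d3=pickle.load(open("d3.pkl","rb"));s=d3["wrist"]
from plant import ctrl
p=ctrl.current_tcp_pos();q=ctrl.current_tool_rot();M=Ro.from_quat(q).as_matrix()
T=s["pose"]; C=M.T@(T[:3,3]-p); print("cam in tool",C.round(4),(M.T@T[:3,:3]).round(3).tolist())
def pf(X):
    X=T[:3,:3].T@(X-T[:3,3]);v=np.array([X[0],-X[1]]);th=np.arctan2(np.linalg.norm(v),-X[2]);return (v/np.linalg.norm(v)*th*s["fx"]+[s["cx"],s["cy"]]).round(1)
for zz in(-.02,0,.006,.025):
    print(zz,[pf(p+M@np.array([xx,yy,zz])).tolist() for xx in(-.008,.008) for yy in(-.016,.016)])
c=cv2.resize(s["image"][170:320,230:430],(800,600),interpolation=cv2.INTER_CUBIC)
cv2.imwrite("pics/f4.png",cv2.convertScaleAbs(c,alpha=2))
g=B+.12*u(.18)+.045*u(.18);print("grip in tool at caged pose:")
pp,qq=pose(.18);print(Ro.from_quat(qq).as_matrix().T@(g-pp), p-pose(.705)[0])
```

```text
cam in tool [ 0.0788  0.0004 -0.1889] [[0.001, 0.964, 0.266], [1.0, -0.001, -0.0], [-0.0, 0.266, -0.964]]
-0.02 [[294.9, 263.7], [347.3, 263.7], [294.0, 239.7], [348.1, 239.7]]
0 [[297.3, 250.1], [345.0, 250.2], [296.6, 227.8], [345.7, 227.9]]
0.006 [[297.9, 246.5], [344.4, 246.5], [297.3, 224.7], [345.0, 224.7]]
0.025 [[299.7, 236.2], [342.7, 236.2], [299.3, 215.8], [343.2, 215.8]]
grip in tool at caged pose:
[-2.61292352e-17 -1.21136438e-17  6.00000000e-03] [-4.59044393e-05 -1.65839656e-05 -3.50698860e-05]
```

View pics/f4.png

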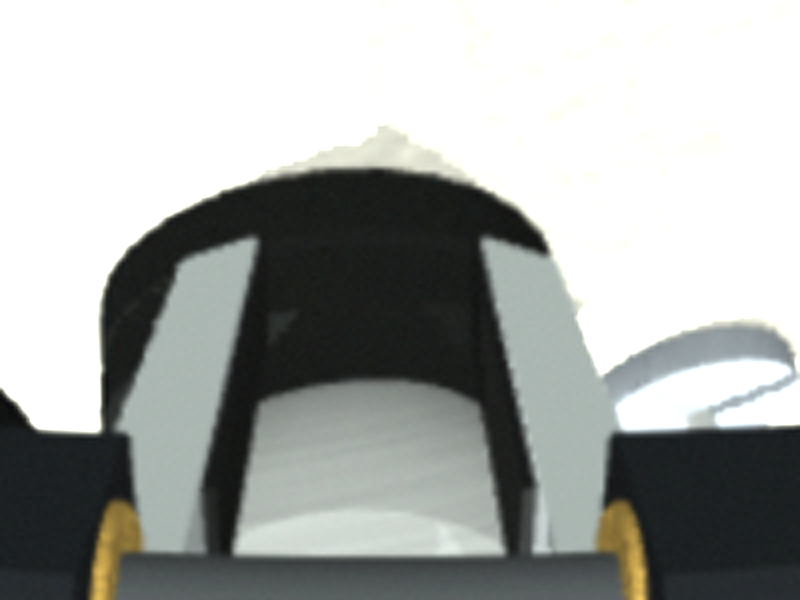

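Working back from this picture, the visible steel fingertips sit about 25 mm short of where the TCP figures put them: tip row 229 against a predicted 216. The fingers therefore skimmed over the grip. I'll back out, re-approach 22 mm deeper in force-guarded steps, and check for the 3 N drag early.

```bash
cat >> h.py <<'E'
def fr(ctrl,b):
    F=np.mean([(ctrl.wait(.02),ctrl.current_force())[1] for _ in range(4)],0); t=np.cross(n,u(b)); t=t if t@yv>0 else -t
    return np.array([F@t,F@n,F@u(b)])
E
python3 - <<'E'
from h import *
from plant import ctrl,vision
p,q=pose(.705,0,.05); ctrl.line_to(p,q,.15)
p,q=pose(.18,0,.05); ctrl.line_to(p,q,.15); ctrl.command_gripper(.45)
ok=True
for k in (0,-.011,-.022):
    p,q=pose(.18,0,k); ctrl.line_to(p,q,.08); f=fr(ctrl,.18); print(k,f.round(1))
    if np.linalg.norm(f)>6: ok=False;break
if ok:
    ctrl.command_gripper(.34,5);print(ctrl.current_finger_gap(),ctrl.current_finger_force())
    for b in(.20,.22,.24,.26,.28):
        p,q=pose(b,0,-.022);ctrl.line_to(p,q,.03);f=fr(ctrl,b);print(b,f.round(1),(1e3*(p-ctrl.current_tcp_pos())).round(1))
        if abs(f[0])>2: break
im=vision.snapshot("wrist")["image"][120:320,220:420]
cv2.imwrite("pics/m5.png",cv2.convertScaleAbs(cv2.resize(im,(500,500)),alpha=1.6));print(ctrl.current_t())
E
```

```text
0 [-0.1 -0.2  0.1]
-0.011 [-0.2  0.2 -0.2]
-0.022 [-0.1 -0.1 -0. ]
0.3390584119752528 0.0
0.2 [-0.5 -0.1  0.3] [-0. -0. -0.]
0.22 [-1.5  0.1  0.1] [-0.2  0.2 -0.2]
0.24 [-2.1 -0.  -0.4] [-0.2  0.1 -0.2]
18.2
```

View pics/m5.png

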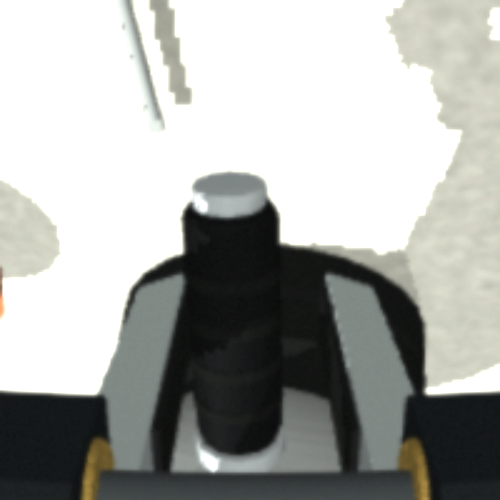

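The left finger now pushes the grip, with the bolt drag of 2–3 N felt. Continue to the tight point.

Run:
```python
from h import *
from plant import ctrl,vision
for b in (.32,.40,.46,.50,.52,.54,.555,.57,.585,.60,.615,.63,.645):
    p,q=pose(b,0,-.022);ctrl.line_to(p,q,.03);f=fr(ctrl,b);print(b,f.round(1),(1e3*(p-ctrl.current_tcp_pos())).round(1),"%.2f"%ctrl.current_t())
    if f[0]<-8 or (b>.35 and abs(f[0])<1): break
```

```text
0.32 [-0.5  0.5 -0.1] [ 0.2 -0.1  0.2] 18.85
0.4 [-0.9  0.3 -0.1] [0.2 0.1 0.2] 19.50
```

Run:
```python
from h import *
from plant import ctrl,vision
for b in (.47,.52,.54,.555,.57,.585,.60,.615,.63,.645):
    p,q=pose(b,0,-.022);ctrl.line_to(p,q,.03);f=fr(ctrl,b);print(b,f.round(1),(1e3*(p-ctrl.current_tcp_pos())).round(1),"%.2f"%ctrl.current_t())
    if f[0]<-8: break
im=vision.snapshot("wrist")["image"][120:320,220:420]
cv2.imwrite("pics/m6.png",cv2.convertScaleAbs(cv2.resize(im,(400,400)),alpha=1.6))
```

```text
0.47 [-1.3  0.2 -0. ] [0.1 0.1 0.1] 20.10
0.52 [-1.5 -0.5 -0.2] [0.1 0.1 0.1] 20.59
0.54 [-2.5 -0.1 -0.5] [0.1 0.2 0.1] 20.92
0.555 [-2.6 -0.5 -0.5] [0.1 0.1 0.1] 21.23
0.57 [-2.2 -0.4  0.1] [ 0.1 -0.   0.1] 21.55
0.585 [-10.2   0.1  -2.9] [0.3 1.9 0.2] 21.87
```

The bolt is tight at tool angle about 0.575: force jumps to 10 N, as predicted. Now I bend slowly about the pin.

Run:
```python
from h import *
from plant import ctrl,vision
a0=.5735
def hact():
    p=ctrl.current_tcp_pos(); t=lambda h:np.cross(n,u(a0+h))
    hs=np.linspace(-.05,.5,1101); return hs[np.argmin([np.linalg.norm(pose(a0,x,-.022)[0]-p) for x in hs])]
for h in (.07,.14,.20,.25,.28):
    p,q=pose(a0,h,-.022);ctrl.line_to(p,q,.015);f=fr(ctrl,a0+h);print(h,"act %.3f"%hact(),f.round(1),(1e3*(p-ctrl.current_tcp_pos())).round(1),"%.2f"%ctrl.current_t())
    if f[0]<-20 or f[0]>-8: break
t=vision.snapshot("top")["image"];w=vision.snapshot("wrist")["image"]
cv2.imwrite("pics/m7.png",cv2.convertScaleAbs(np.hstack([cv2.resize(t[85:245,215:375],(400,400)),cv2.resize(w[120:320,220:420],(400,400))]),alpha=1.6))
```

```text
0.07 act 0.054 [-10.2  -1.2  -5.3] [-0.5  2.1 -0.4] 22.56
0.14 act 0.129 [-9.9 -2.  -8.7] [-1.9  2.2 -1.7] 23.32
0.2 act 0.193 [-10.   -2.7 -11.7] [-2.9  2.4 -2.5] 24.02
0.25 act 0.239 [ -9.9  -2.3 -12.1] [-2.3  2.8 -2.1] 24.62
0.28 act 0.268 [-10.1  -1.9 -12. ] [-2.1  3.  -1.9] 25.07
```

View pics/m7.png

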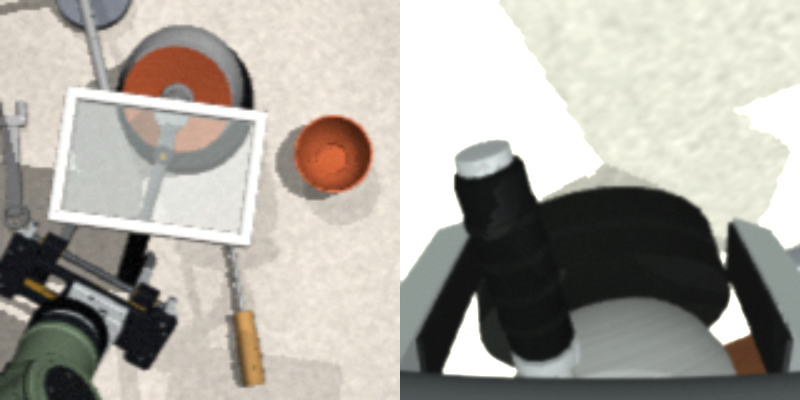

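The wrist picture shows the fingers forced open. With a 5 N grip the pushing finger gave way (10 N plateau), so the handle hasn't really bent. I'll back off, hold the same opening with 60 N and push again.

Run:
```python
from h import *
from plant import ctrl,vision
a0=.5735
print(ctrl.current_finger_gap())
for x in (.14,0.,-.03):
    p,q=pose(a0,x,-.022);ctrl.line_to(p,q,.05);print(x,ctrl.current_finger_gap(),fr(ctrl,a0+x).round(1))
ctrl.command_gripper(.34,60);print(ctrl.current_finger_gap(),fr(ctrl,a0).round(1),ctrl.current_t())
for x in (0,.02,.05,.08):
    p,q=pose(a0,x,-.022);ctrl.line_to(p,q,.015);f=fr(ctrl,a0+x);print(x,f.round(1),ctrl.current_finger_gap().round(3),(1e3*(p-ctrl.current_tcp_pos())).round(1),"%.2f"%ctrl.current_t())
    if f[0]<-20:break
```

```text
0.8212172684779734
0.14 0.6704937069731609 [-10.3  -0.7  -7. ]
0.0 0.3388101319294527 [-4.   0.1 -0.3]
-0.03 0.33768911000422497 [-0.4 -0.  -0. ]
0.3420135830181593 [0.3 0.1 0. ] 26.875Traceback (most recent call last):
  File "<stdin>", line 9, in <module>
AttributeError: 'float' object has no attribute 'round'
```

Run:
```python
from h import *
from plant import ctrl,vision
a0=.5735
for x in (.02,.05,.08,.12,.16):
    p,q=pose(a0,x,-.022);ctrl.line_to(p,q,.015);f=fr(ctrl,a0+x);print(x,f.round(1),round(ctrl.current_finger_gap(),3),(1e3*(p-ctrl.current_tcp_pos())).round(1),"%.2f"%ctrl.current_t())
    if f[0]<-20:break
```

```text
0.02 [-11.    0.7  -3.7] 0.341 [0.4 2.5 0.3] 27.70
0.05 [-12.5   0.5  -4.6] 0.341 [0.5 3.  0.4] 28.15
0.08 [-12.7   0.5  -5.3] 0.342 [0.5 3.2 0.4] 28.60
0.12 [-12.7  -0.4  -6.1] 0.338 [0.6 3.4 0.5] 29.13
0.16 [-12.8   0.   -6.8] 0.34 [0.7 3.6 0.5] 29.67
```

Run:
```python
from h import *
from plant import ctrl,vision
a0=.5735
for x in (.20,.24,.285):
    p,q=pose(a0,x,-.022);ctrl.line_to(p,q,.015);f=fr(ctrl,a0+x);print(x,f.round(1),round(ctrl.current_finger_gap(),3),(1e3*(p-ctrl.current_tcp_pos())).round(1),"%.2f"%ctrl.current_t())
    if f[0]<-20 or f[0]>-8:break
t=vision.snapshot("top")["image"];w=vision.snapshot("wrist")["image"]
cv2.imwrite("pics/m8.png",cv2.convertScaleAbs(np.hstack([cv2.resize(t[105:205,245:345],(400,400)),cv2.resize(w[120:320,220:420],(400,400))]),alpha=1.6))
```

```text
0.2 [-12.9   0.5  -7.5] 0.344 [0.8 3.9 0.6] 30.20
0.24 [-13.    0.6  -7.8] 0.343 [0.9 4.2 0.7] 30.73
0.285 [-12.8   0.4  -8.8] 0.341 [1.1 4.5 0.9] 31.31
```

View pics/m8.png

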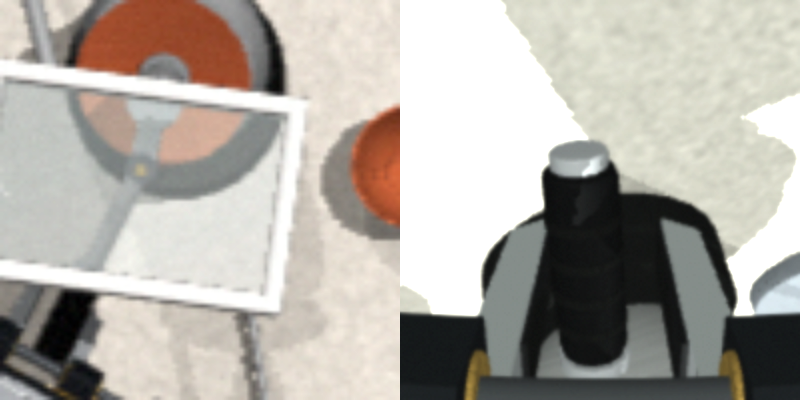

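The handle is visibly bent at the pin in the top view (px 140,170). My estimate is about 0.26 rad (15°), at a steady 13 N plateau. I'll let it back gradually, free the finger and retreat.

Run:
```python
from h import *
from plant import ctrl,vision
a0=.5735
for x in (.2,.12,.05,0.,-.035):
    p,q=pose(a0,x,-.022);ctrl.line_to(p,q,.022 if x>=0 else .03);f=fr(ctrl,a0+x);print(x,f.round(1),"%.2f"%ctrl.current_t())
ctrl.command_gripper(.6,20);print(fr(ctrl,a0).round(1))
p,q=pose(a0,-.035,.12);ctrl.line_to(p,q,.12);print(fr(ctrl,a0).round(1),ctrl.current_t())
d=vision.snapshot("wrist");t=vision.snapshot("top")
def pf(s,X):
    T=s["pose"];X=T[:3,:3].T@(X-T[:3,3]);v=np.array([X[0],-X[1]]);th=np.arctan2(np.linalg.norm(v),-X[2]);return v/np.linalg.norm(v)*th*s["fx"]+[s["cx"],s["cy"]]
im=d["image"].max(2)
for b in(.5,.55,.6): print("pred grip end/pin",b,[pf(d,B+r*u(b)).round(1).tolist() for r in(.14,.165,.19)])
for r in (180,190,200,210):
    c=np.where(im[r,280:370]<26)[0]+280; print(r,c.min() if len(c) else None,c.max() if len(c) else None,np.median(c) if len(c) else None)
cv2.imwrite("pics/end.png",d["image"])
```

```text
0.2 [-13.    1.1  -7.6] 32.08
0.12 [-12.7   0.9  -5.6] 32.73
0.05 [-12.2   0.5  -4.5] 33.33
0.0 [-4.4 -0.2 -1.4] 33.81
-0.035 [-0.1  0.3  0.2] 34.17
[ 0.3 -0.1 -0.3]
[-0.1 -0.3 -0.2] 36.2167
pred grip end/pin 0.5 [[315.3, 215.6], [314.2, 193.9], [313.0, 171.1]]
pred grip end/pin 0.55 [[321.8, 215.5], [322.0, 193.8], [322.3, 170.9]]
pred grip end/pin 0.6 [[328.2, 215.7], [329.9, 194.1], [331.7, 171.3]]
180 312 330 321.0
190 310 331 320.5
200 285 354 319.5
210 280 361 320.5
```

```bash
python3 -c "
from plant import ctrl
print(ctrl.finish_job())"
```

```text
the job is handed in; nothing more can be done
None
```

The job is handed in: the bolt is tight, the handle gave to about 15° by my estimate (0.26 rad) and then sprang back straight, and the arm was clear of everything when I handed in at about 36 s; the first push missed over the grip and the second slipped at a 5 N grip, but the third held.

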